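# Pack the capped sample jars into the carrier

## Robot

A 6-joint arm with a two-finger parallel gripper is mounted at the origin on the work surface. World frame = base frame: x ahead of the robot, y to its left, z up, the work surface at z = 0. Lengths are in mm, angles in degrees, forces in N, time in s.
With the tool pointing down it reaches from about 300 to 850 mm from the base axis. Payload 4.2 kg.
Tool frame: the origin (TCP) lies between the finger pads; the fingertips stand 14 mm ahead of it and the grasp point (between the pads) lies 5 mm behind it; z points along the fingers, y is the line along which they close (so a half turn about z gives the same grasp; the last joint's range is limited). The gripper opens to 91 mm and grips with 3 to 60 N. Pads are 32 mm wide; open, the fingers measure 118 mm over their backs; the gripper's body (76 mm by 178 mm) begins 60 mm behind the grasp point.
Start: joints at [-64.171, 18.312, 89.639, -0, 72.044, -1.146], TCP at [260.825, -512.457, 227.976] pointing down, gripper open.
Joint ranges: [-177.97, 177.97], [-48.28, 115.42], [12.27, 149.76], [-77.06, 257.06], [2.81, 150.46], [-146.56, 146.56]. Speed limits (degrees/s): [147.25, 147.25, 180, 180, 180, 180].

## Interface

Orientations are given as [roll, pitch, yaw] about the fixed x, y, z axes, in that order (R = Rz(yaw) Ry(pitch) Rx(roll)).
In Python, from workcell import * gives the robot as it stands. The module is installed in compiled form; this text tells all that it offers.
- The arm moves only by the tool send_rows, never from a script. Its argument "deltas" is a list of rows, each a list of 2 entries, a list of its own where there are three numbers: the shift along the tool's x, y, z normalised to -1 to 1, where 1 is 0.5 m, then the turn, a rotation vector about the tool's x, y, z normalised to -1 to 1, where 1 is 0.5 rad. A call has 1 to 10 rows; each row shifts and turns the commanded pose from where the row before left it, along the tool's axes as they then stand; what a row does not reach is not made up. A row lasts 1/10 s, in which the tool goes at most 50 mm and 8.59 degrees, less where a joint would pass 70% of its speed; a pose out of reach is approached as far as the arm can. A call with a number of a shift or a turn outside -1 to 1 is refused whole. A call with a gripper value outside its range is refused whole. "grip" is the closure, from 0 (fully open) to 1 (shut), set as the call begins (left out, the last holds). The fingers move at their own pace and stop on an object; "grip_force" is the grip in N (left out, the last holds). Time passes only in rows, so rows that do not move let the fingers close. It gives the time, the measured TCP pose, the force, the opening and the grip force at its end, in the units of the state.
- state(): the state, without advancing time (a new reading comes with each control period).
- grab_frame(name): name is "side" or "top" or "wrist"; returns the picture (384x512x3 uint8, red, green, blue); there is no depth.
- calibration(name): a dict with "mtx" (3x3 intrinsics, pixels), "R" (3x3) and "t" (3): a world point X has camera coordinates R X + t. Camera axes: x right, y down, z forward; pixel columns grow to the right and rows downward; lengths in mm; the calibration is good to about 2 mm. A picture is of the moment at which its call begins: read the wrist's pose just before it. calibration takes no time and is no camera call; for the wrist camera it gives the pose at the moment of the call.
- job_done(): hands the job in; it is judged then, once.
Trained networks look in the newest picture that a camera, given by its name, has taken for a name from the list of things; names that differ only in an ending like _2 or _b are one class to them, and where a whole thing is asked for, a point or a joint stands for the part that bears it (a point fixed in the world has none). Each returns a list of dicts, best first, with "p" (0 to 1); they miss things now and then, are a little off and sometimes report something else, mostly with a low value. They report only what shows in the picture. A call takes as long as a camera call. They do not tell look-alikes from the thing itself.
- trace(camera, label): "pixels" (384x512 bool, what is visible of it) and "bbox" ([left, top, width, height] in pixels, round what is visible of it).
The state is a dict: "time_s": time; "qpos": joint angles; "qvel": joint speeds; "effort": joint torques, N m; "ee_pos": TCP position; "ee_rot": TCP orientation; "force": force on the tool from outside, world axes, zero at the start; "torque": the same for the moment, N m; "gripper_width": finger opening in mm; "gripper_force": force on a finger pad.
Only numpy, scipy, OpenCV 4.12 (cv2) and the standard library are available. Lean on these libraries where they do the work, as an engineer would, in place of code of your own. Each camera call takes 0.05 s, during which the arm holds its last target. There are 200 camera calls.

## Task

Gather the three capped sample jars into the carrier tray, each standing upright on the bottom of the foam well made for its size: small jar in the small well, medium in the medium, large in the large. Set them down gently, never dropping one or tipping it over. Leave the three open jars without caps and the flask standing where they are.

Things in the scene. Friction and masses are not known exactly. Their poses are not given: they have to be found in the camera images.
- capped_small: small amber glass sample jar with a white screw cap on: straight upright cylinder 30 mm in diameter (glass and cap alike), 64 mm tall over all, the cap being its top 16 mm. Origin: centre of its underside, z up. Loose, stands on the bench; weighs at most 0.3 kg
- capped_medium: medium amber glass sample jar with a white screw cap on: straight upright cylinder 42 mm in diameter (glass and cap alike), 70 mm tall over all, the cap being its top 16 mm. Origin: centre of its underside, z up. Loose, stands on the bench; weighs at most 0.3 kg
- capped_large: large amber glass sample jar with a white screw cap on: straight upright cylinder 54 mm in diameter (glass and cap alike), 76 mm tall over all, the cap being its top 16 mm. Origin: centre of its underside, z up. Loose, stands on the bench; weighs at most 0.3 kg
- open_small: small amber glass jar without a cap (look-alike): hollow and open at the top, 30 mm in diameter, 60 mm tall. Origin: centre of its underside. Loose and empty
- open_medium: medium amber glass jar without a cap (look-alike): hollow and open at the top, 42 mm in diameter, 66 mm tall. Origin: centre of its underside. Loose and empty
- open_large: large amber glass jar without a cap (look-alike): hollow and open at the top, 54 mm in diameter, 72 mm tall. Origin: centre of its underside. Loose and empty
- block_small: grey foam block 80 x 80 x 24 mm with a round well 46 mm wide, 18 mm deep, for the small jar. Origin: centre of its underside, 4 mm above the bench; well floor 6 mm and top 24 mm above it. z up, sides along x and y. The three blocks (wells 46, 58, 70 mm) are fixed in any order in a row along their y, 81 mm apart, in a fixed white tray 92 x 294 mm with grips, walls 22 mm high
- block_medium: grey foam block 80 x 80 x 24 mm with a round well 58 mm wide, 18 mm deep, for the medium jar. Origin: centre of its underside, 4 mm above the bench; well floor 6 mm and top 24 mm above it. z up, sides along x and y. One of three in the carrier tray (see block_small)
- block_large: grey foam block 80 x 80 x 24 mm with a round well 70 mm wide, 18 mm deep, for the large jar. Origin: centre of its underside, 4 mm above the bench; well floor 6 mm and top 24 mm above it. z up, sides along x and y. One of three in the carrier tray (see block_small)
- flask: conical glass flask standing beside the work, 72 mm wide at the foot, 112 mm tall. Origin: centre of its underside. Loose
Things that resemble listed ones, but are neither listed nor needed, are in the scene too. What is shaped like the capped_medium but purple or turquoise is not meant.

How it is judged:
By the outcome, as a careful person would: the job done as asked, in the order asked, and still so for the second after the job is handed in, with the robot touching nothing.
It also fails if it takes over 78 s, if anything falls off the work surface, if the arm or the gripper's body presses on something with over 40 N, if the wrist force passes 120 N, or if a joint passes its speed limit or range.

## Working session

There is one attempt and no reset: what is moved stays moved. The work goes in short steps, Python scripts to look and compute and a tool call to move; the robot and the scene stay as the last step left them, time stands still between calls to the robot, and variables do not carry over. Pictures are saved under pics/ and viewed, at most 14 in all, crops included, and the job is handed in when it is done.

Besides the shell and the picture viewer there is one more tool, called after ">>>" as name(argument=value, ...) on one line, values as JSON. send_rows: Moves the arm, as the interface text tells. Scaled input: -1 to 1 covers 0.5 m each way for a shift and 0.5 rad each way for a turn. Its arguments: {"type":"object","properties":{"deltas":{"type":"array","items":{"type":"array"}},"grip":{"type":"number"},"grip_force":{"type":"number"}},"required":["deltas"]}

```bash
mkdir -p pics; python3 - <<'E'
from workcell import *
import cv2
s=state();print(s['time_s'],s['ee_pos'],s['ee_rot'],s['gripper_width'])
for n in ("top","side"):
    cv2.imwrite(f"pics/{n}0.png",cv2.resize(grab_frame(n)[:,:,::-1],(768,576),interpolation=cv2.INTER_CUBIC))
    c=calibration(n);print(n,-c['R'].T@c['t'],c['R'][2])
    for l in "capped_small capped_medium capped_large open_small open_medium open_large block_small block_medium block_large flask".split():
        print(l,[(round(d['p'],2),d['bbox']) for d in trace(n,l)])
E
```

```text
0.0 [ 260.60915248 -511.98986144  227.08156864] [-1.79893602e+02 -1.48198204e-03  2.69750999e+01] 91.35859917804711
top [ 467.01236701   18.53706009 1091.92575168] [ 0.09221879 -0.01448975 -0.99563334]
capped_small [(0.67, [383.8, 201.7, 20.3, 11.5])]
capped_medium [(0.74, [237.1, 254.2, 14.2, 25.6]), (0.66, [192.9, 193.0, 18.5, 18.5]), (0.61, [216.3, 227.7, 17.9, 19.3])]
capped_large [(0.75, [96.7, 193.5, 30.9, 22.8])]
open_small [(0.71, [147.2, 231.0, 16.8, 16.6])]
open_medium [(0.67, [325.7, 240.1, 24.9, 14.3])]
open_large [(0.63, [279.7, 227.8, 22.0, 21.6]), (0.2, [254.9, 145.8, 41.2, 32.0])]
block_small [(0.96, [291.4, 142.6, 32.5, 32.6]), (0.5, [149.1, 227.9, 14.6, 19.4])]
block_medium [(0.98, [257.4, 144.6, 38.3, 33.1]), (0.7, [280.4, 224.5, 20.8, 27.6]), (0.6, [290.6, 142.8, 34.8, 35.6]), (0.38, [384.2, 201.2, 18.8, 13.2])]
block_large [(0.82, [226.1, 142.4, 31.7, 37.0])]
flask [(0.97, [81.7, 97.4, 39.1, 34.2]), (0.48, [289.2, 144.4, 35.8, 33.9]), (0.3, [225.4, 144.7, 30.5, 32.3])]
side [-26.12146912 696.66296389 611.33583485] [ 0.55014841 -0.64803951 -0.52667022]
capped_small [(0.64, [325.7, 153.6, 12.3, 24.7])]
capped_medium [(0.97, [296.1, 217.3, 23.8, 29.8]), (0.72, [245.0, 231.1, 20.4, 30.6]), (0.71, [262.4, 212.5, 15.9, 34.4]), (0.68, [222.8, 211.6, 14.9, 31.8])]
capped_large [(0.58, [153.2, 248.5, 36.7, 45.1])]
open_small [(0.86, [221.3, 251.2, 16.8, 31.0])]
open_medium [(0.82, [327.9, 178.6, 16.8, 26.4])]
open_large [(0.6, [297.5, 186.8, 21.8, 28.5])]
block_small [(0.59, [251.4, 172.0, 34.1, 16.5])]
block_medium [(0.7, [231.8, 181.8, 38.0, 18.7])]
block_large [(0.81, [211.1, 191.2, 37.6, 20.7])]
flask [(0.84, [80.0, 209.5, 31.7, 46.8])]
```

View pics/top0.png

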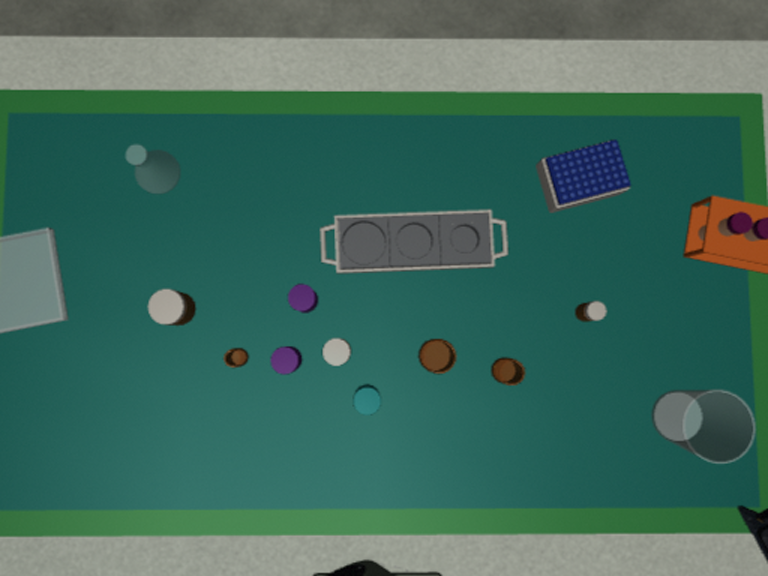

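View pics/side0.png

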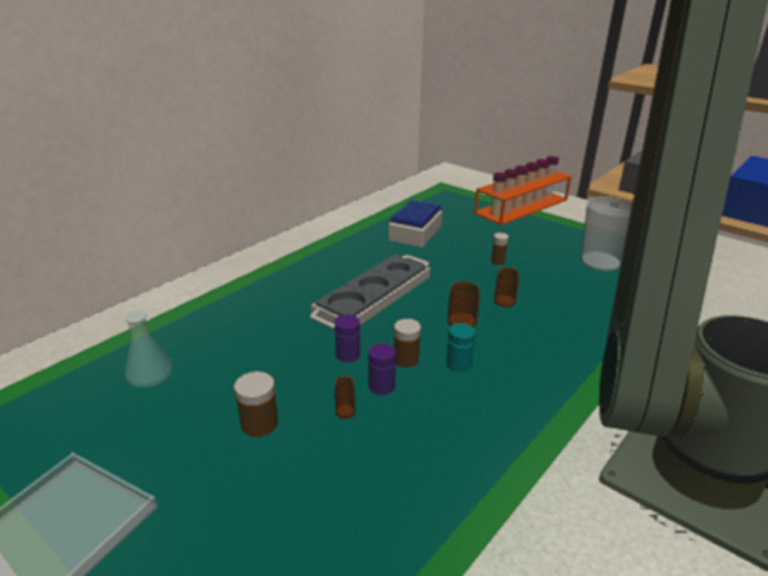

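The top view shows white caps at about (167,306) large, (336,352) medium and (596,311) small. The wells, left to right, are large (362,242), medium (414,241) and small (464,238). The purple and turquoise decoys are near the medium jar, and the side view agrees with this.

```bash
cat > h.py <<'E'
from workcell import *
import cv2, numpy as np
from scipy.spatial.transform import Rotation as Ro
def ray(c,px,z):
    d=c['R'].T@np.linalg.inv(c['mtx'])@np.array([px[0],px[1],1.]); o=-c['R'].T@c['t']
    return (o+d*(z-o[2])/d[2])
def proj(c,X):
    p=c['mtx']@(c['R']@np.array(X,float)+c['t']); return p[:2]/p[2]
def go(x,y,z,yaw):
    "delta in tool axes from the measured pose to target (tool down)"
    s=state(); R0=Ro.from_euler('xyz',s['ee_rot'],degrees=True); R1=Ro.from_euler('xyz',[180,0,yaw],degrees=True)
    d=R0.inv().apply(np.array([x,y,z])-s['ee_pos']); r=(R0.inv()*R1).as_rotvec()
    print('d(m/.5)',(d/500).round(4),'r(/.5)',(r/.5).round(4))
def caps(n,img,seeds,thr=140):
    m=((img.min(2)>thr)).astype('uint8'); k,lab,st,ce=cv2.connectedComponentsWithStats(m)
    return [(ce[i],st[i]) for i in range(1,k) if 15<st[i][4]<3000]
E
python3 - <<'E'
from h import *
im=grab_frame("top"); c=calibration("top")
for ce,st in caps("top",im,0): print('W',ce.round(1),st,ray(c,ce,72).round(0))
hsv=cv2.cvtColor(im,cv2.COLOR_RGB2HSV)
for n,h in (('purple',(130,160)),('turq',(80,95))):
    m=((hsv[...,0]>h[0])&(hsv[...,0]<h[1])&(hsv[...,1]>110)&(hsv[...,2]>(70 if n=='purple' else 115))).astype('uint8')
    k,_,s,ce=cv2.connectedComponentsWithStats(m)
    for i in range(1,k):
        if 60<s[i][4]<1000: print(n,ce[i].round(1),s[i],ray(c,ce[i],70).round(0))
for l in "block_large block_medium block_small open_small open_medium open_large flask".split():
    d=trace("top",l)[0]; p=np.argwhere(d['pixels'])[:,::-1].mean(0); r=cv2.minAreaRect(np.argwhere(d['pixels'])[:,::-1].astype('float32'))
    print(l,p.round(1),ray(c,p,28 if 'bl' in l else 40).round(0),[np.round(a,1) for a in r])
c=calibration("wrist"); print(-c['R'].T@c['t']-state()['ee_pos'],c['R'][2],c['mtx'][0,0])
E
```

```text
W [510.5  75.2] [510  66   2  18  30] [ 820. -612.   72.]
W [306. 141.] [298 141  17   1  17] [ 662. -126.   72.]
W [253.5 143. ] [245 143  18   1  18] [657.  -5.  72.]
W [279. 142.] [271 142  17   1  17] [660. -64.  72.]
W [232.5 144. ] [224 144  18   1  18] [655.  44.  72.]
W [333.7 158.4] [327 146  11  26  50] [ 621. -190.   72.]
W [218.2 172. ] [215 164  10  13  25] [590.  76.  72.]
W [309.5 177. ] [301 177  18   1  18] [ 578. -133.   72.]
W [235.5 180. ] [225 179  23   2  24] [571.  36.  72.]
W [261. 179.] [249 179  25   1  25] [574. -22.  72.]
W [286.5 178. ] [275 178  24   1  24] [576. -80.  72.]
W [110.  204.2] [ 99 193  23  23 391] [516. 321.  72.]
W [397.6 206.9] [393 202  11  11  96] [ 510. -334.   72.]
W [223.7 234.3] [216 226  17  18 239] [448.  63.  72.]
W [497.  360.3] [491 356  14  11  53] [ 169. -545.   72.]
W [  7.  360.3] [  0 358  13   8  37] [174. 536.  72.]
W [ 21.4 361.4] [ 19 358   6   8  20] [172. 505.  72.]
W [503. 370.] [497 365  11  10  46] [ 148. -558.   72.]
W [  7.8 370.3] [  4 367   8   8  27] [153. 533.  72.]
W [490.8 370.9] [489 367   5   9  21] [ 14
[... 493 characters left out ...]
] [623. -59.  28.] [array([275.5, 160.5]), array([33., 33.]), np.float64(90.0)]
block_small [309.3 159.5] [ 625. -140.   28.] [array([309.2, 159.5]), array([35.5, 34.9]), np.float64(85.6)]
open_small [156.5 238.4] [438. 221.  40.] [array([156.5, 238. ]), array([12., 15.]), np.float64(90.0)]
open_medium [337.9 247.1] [ 417. -202.   40.] [array([337.5, 247. ]), array([16., 21.]), np.float64(90.0)]
open_large [309.3 159.3] [ 624. -138.   40.] [array([309.5, 159. ]), array([34., 33.]), np.float64(90.0)]
flask [102.5 113. ] [735. 354.  40.] [array([100.5, 113.8]), array([37.9, 28.6]), np.float64(12.5)]
[ 63.22260077  32.83395077 158.26880727] [-0.2246199  -0.11506726 -0.96762876] 340.144719297492
```

>>> send_rows(deltas=[[[0, 0, 0], [0, 0, -0.275]], [[0, 0, 0], [0, 0, -0.275]], [[0, 0, 0], [0, 0, -0.275]], [[0, 0, 0], [0, 0, -0.275]], [[0, 0, 0], [0, 0, -0.275]], [[0, 0, 0], [0, 0, -0.275]], [[0, 0, 0], [0, 0, -0.275]], [[0, 0, 0], [0, 0, -0.275]]], grip=0)

```text
time_s: 2.3
ee_pos: [260.8, -512.5, 228.0]
ee_rot: [180.0, 0.0, 90.3]
force: [0.3, 0.6, 0.2]
gripper_width: 91.3
gripper_force: 0.0
```

>>> send_rows(deltas=[[[0.05, 0.07, 0.014], [0, 0, 0]], [[0.05, 0.07, 0.014], [0, 0, 0]], [[0.05, 0.07, 0.014], [0, 0, 0]], [[0.05, 0.07, 0.014], [0, 0, 0]], [[0.05, 0.07, 0.014], [0, 0, 0]], [[0.05, 0.07, 0.014], [0, 0, 0]], [[0.05, 0.07, 0.012], [0, 0, 0]], [[0, 0, 0], [0, 0, 0]], [[0, 0, 0], [0, 0, 0]]])

```text
time_s: 3.2
ee_pos: [506.2, -336.8, 179.6]
ee_rot: [-179.9, 0.0, 90.1]
force: [0.1, -0.9, 0.2]
gripper_width: 91.3
gripper_force: 0.0
```

```bash
python3 - <<'E'
from h import *
c=calibration("wrist"); im=grab_frame("wrist"); s=state(); print(s['time_s'],s['ee_pos'],s['ee_rot'])
for ce,st in caps("w",im,0): print(ce.round(1),st,ray(c,ce,64).round(1))
for d in trace("wrist","capped_small"): print(d['p'],d['bbox'])
cv2.imwrite("pics/w1.png",im[:,:,::-1])
go(510,-337,180,90)
E
```

```text
3.25 [ 505.5832636  -337.55021939  179.87776224] [-1.79961093e+02  1.78895904e-02  9.00365209e+01]
[397.3  19.7] [ 345    0  111   41 1389] [ 612.5 -202.7   64. ]
[466.  162.9] [451 115  61 117 741] [ 680.  -308.2   64. ]
[256.5 195.6] [240 179  34  34 911] [ 510.3 -336.1   64. ]
0.92 [241.7, 166.7, 31.1, 49.6]
d(m/.5) [0.002  0.0096 0.0002] r(/.5) [-0.0006  0.0009 -0.0011]
```

View pics/w1.png

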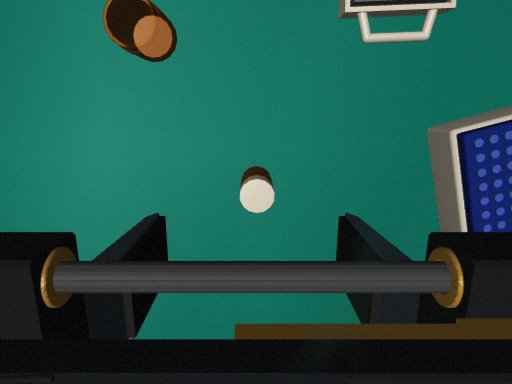

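The wrist view shows the small capped jar at (257,196), which is world (510,-336) and matches the top view. Descending to grip.

>>> send_rows(deltas=[[[0.002, 0.009, 0.04], [0, 0, 0]], [[0, 0, 0.05], [0, 0, 0]], [[0, 0, 0.05], [0, 0, 0]], [[0, 0, 0.05], [0, 0, 0]], [[0, 0, 0.05], [0, 0, 0]], [[0, 0, 0.036], [0, 0, 0]], [[0, 0, 0], [0, 0, 0]]])

```text
time_s: 4.0
ee_pos: [507.7, -336.6, 39.8]
ee_rot: [-179.7, -0.2, 89.9]
force: [-0.4, -0.4, 0.2]
gripper_width: 91.6
gripper_force: 0.0
```

>>> send_rows(deltas=[[[0, 0, 0], [0, 0, 0]], [[0, 0, 0], [0, 0, 0]], [[0, 0, 0], [0, 0, 0]], [[0, 0, 0], [0, 0, 0]], [[0, 0, 0], [0, 0, 0]], [[0, 0, 0], [0, 0, 0]], [[0, 0, 0], [0, 0, 0]], [[0, 0, 0], [0, 0, 0]], [[0, 0, 0], [0, 0, 0]], [[0, 0, 0], [0, 0, 0]]], grip=1, grip_force=15)

```text
time_s: 5.0
ee_pos: [510.3, -336.4, 41.9]
ee_rot: [180.0, -0.0, 90.0]
force: [-1.3, 0.9, 0.7]
gripper_width: 29.8
gripper_force: 15.0
```

>>> send_rows(deltas=[[[0, 0, -0.03], [0, 0, 0]], [[0, 0, -0.06], [0, 0, 0]], [[0, 0, -0.06], [0, 0, 0]], [[0, 0, -0.05], [0, 0, 0]], [[0.05, 0.02, 0], [0, 0, 0]], [[0.06, 0.02, 0], [0, 0, 0]], [[0.06, 0.02, 0], [0, 0, 0]], [[0.03, 0.01, 0], [0, 0, 0]], [[0, 0, 0], [0, 0, 0]], [[0, 0, 0], [0, 0, 0]]])

```text
time_s: 6.0
ee_pos: [545.2, -237.1, 141.9]
ee_rot: [-180.0, 0.1, 90.0]
force: [-0.0, -0.4, -0.6]
gripper_width: 29.7
gripper_force: 15.0
```

```bash
python3 - <<'E'
from h import *
c=calibration("wrist"); im=grab_frame("wrist"); s=state(); print(s['time_s'],s['ee_pos'],s['gripper_width'])
for l in "block_large block_medium block_small".split():
  for d in trace("wrist",l)[:1]:
    p=np.argwhere(d['pixels'])[:,::-1].mean(0); print(l,d['p'],d['bbox'],ray(c,p,28).round(1))
for l,X in (('L',(620,21,28)),('M',(623,-59,28)),('S',(625,-140,28))):
    r={'L':35,'M':29,'S':23}[l]
    for a in np.arange(0,6.28,.3):
        q=proj(c,(X[0]+r*np.cos(a),X[1]+r*np.sin(a),28)); cv2.circle(im,(int(round(q[0])),int(round(q[1]))),1,(255,0,0),-1)
cv2.imwrite("pics/w2.png",im[:,:,::-1])
E
```

```text
6.05 [ 545.069484   -237.49565395  141.85755092] 29.745720747930477
block_medium 0.65 [302.5, 0.7, 116.4, 21.7] [621.8 -95.1  28. ]
block_small 0.76 [306.0, 8.5, 114.5, 123.4] [ 626.8 -137.6   28. ]
```

View pics/w2.png

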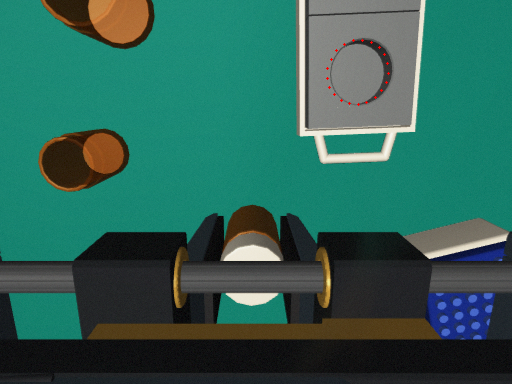

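The wrist view shows the small jar held and the small well at (359,72). The overlay of my estimate fits the well.

>>> send_rows(deltas=[[[0.04, 0.03, 0], [0, 0, 0]], [[0.05, 0.04, 0], [0, 0, 0]], [[0.05, 0.04, 0], [0, 0, 0]], [[0.034, 0.03, 0], [0, 0, 0]], [[0.02, 0.019, 0.03], [0, 0, 0]], [[0, 0, 0.05], [0, 0, 0]], [[0, 0, 0.04], [0, 0, 0]], [[0, 0, 0.03], [0, 0, 0]], [[0, 0, 0], [0, 0, 0]], [[0, 0, 0], [0, 0, 0]]])

```text
time_s: 7.2
ee_pos: [624.4, -140.1, 66.3]
ee_rot: [-179.9, 0.0, 90.0]
force: [1.1, -0.9, -0.7]
gripper_width: 29.6
gripper_force: 15.0
```

>>> send_rows(deltas=[[[0, 0, 0.008], [0, 0, 0]], [[0, 0, 0.008], [0, 0, 0]], [[0, 0, 0.006], [0, 0, 0]], [[0, 0, 0.004], [0, 0, 0]], [[0, 0, 0], [0, 0, 0]], [[0, 0, 0], [0, 0, 0]], [[0, 0, 0], [0, 0, 0]]])

```text
time_s: 7.9
ee_pos: [625.0, -139.5, 54.1]
ee_rot: [180.0, 0.0, 90.0]
force: [-0.1, 0.6, -1.3]
gripper_width: 29.6
gripper_force: 15.0
```

>>> send_rows(deltas=[[[0, 0, 0.002], [0, 0, 0]], [[0, 0, 0.0016], [0, 0, 0]], [[0, 0, 0], [0, 0, 0]], [[0, 0, 0], [0, 0, 0]], [[0, 0, 0], [0, 0, 0]]])

```text
time_s: 8.4
ee_pos: [624.8, -139.5, 52.2]
ee_rot: [180.0, 0.0, 90.0]
force: [-0.6, -0.4, -0.8]
gripper_width: 29.6
gripper_force: 15.0
```

>>> send_rows(deltas=[[[0, 0, 0.0014], [0, 0, 0]], [[0, 0, 0], [0, 0, 0]], [[0, 0, 0], [0, 0, 0]], [[0, 0, 0], [0, 0, 0]]])

```text
time_s: 8.8
ee_pos: [624.9, -139.5, 51.9]
ee_rot: [180.0, 0.0, 90.0]
force: [-1.5, -0.3, 4.7]
gripper_width: 29.3
gripper_force: 15.0
```

>>> send_rows(deltas=[[[0, 0, 0], [0, 0, 0]], [[0, 0, 0], [0, 0, 0]], [[0, 0, 0], [0, 0, 0]], [[0, 0, 0], [0, 0, 0]], [[0, 0, 0], [0, 0, 0]], [[0, 0, 0], [0, 0, 0]]], grip=0)

```text
time_s: 9.4
ee_pos: [624.8, -139.5, 51.4]
ee_rot: [-180.0, 0.0, 90.0]
force: [-0.1, -0.1, 0.8]
gripper_width: 74.6
gripper_force: 0.0
```

>>> send_rows(deltas=[[[0, 0, -0.02], [0, 0, 0]], [[0, 0, -0.05], [0, 0, 0]], [[0, 0, -0.07], [0, 0, 0]], [[0, 0, -0.06], [0, 0, 0]], [[0.06, -0.05, -0.05], [0, 0, 0]], [[0.08, -0.06, 0], [0, 0, 0]], [[0.08, -0.06, 0], [0, 0, 0]], [[0.08, -0.06, 0], [0, 0, 0]], [[0.06, -0.06, 0], [0, 0, 0]], [[0.04, -0.06, 0], [0, 0, 0]]])

```text
time_s: 10.4
ee_pos: [448.5, 62.2, 177.3]
ee_rot: [179.9, -0.0, 90.1]
force: [0.6, 0.9, 0.6]
gripper_width: 91.4
gripper_force: 0.0
```

>>> send_rows(deltas=[[[0, 0, 0], [0, 0, 0.21]], [[0, 0, 0], [0, 0, 0.21]], [[0, 0, 0], [0, 0, 0.21]], [[0, 0, 0], [0, 0, 0.21]], [[0, 0, 0], [0, 0, 0]], [[0, 0, 0], [0, 0, 0]]])

```text
time_s: 11.0
ee_pos: [449.9, 60.5, 177.0]
ee_rot: [180.0, -0.0, 66.1]
force: [0.0, 0.1, 0.7]
gripper_width: 91.0
gripper_force: 0.0
```

```bash
python3 - <<'E'
from h import *
c=calibration("wrist"); im=grab_frame("wrist"); s=state(); print(s['time_s'],s['ee_pos'],s['ee_rot'])
for ce,st in caps("w",im,0): print(ce.round(1),st,ray(c,ce,70).round(1))
cv2.imwrite("pics/w3.png",im[:,:,::-1])
go(448,63,180,66)
E
```

```text
11.05 [449.89271658  60.52599949 176.82026221] [ 1.79967064e+02 -1.35863917e-02  6.60391716e+01]
[428.1 124.8] [ 375   65  137  190 2205] [597.1  59.7  70. ]
[247.7 196.7] [ 223  173   50   49 1957] [447.8  63.7  70. ]
d(m/.5) [ 0.003  -0.0055 -0.0064] r(/.5) [ 0.0011 -0.0005  0.0014]
```

View pics/w3.png

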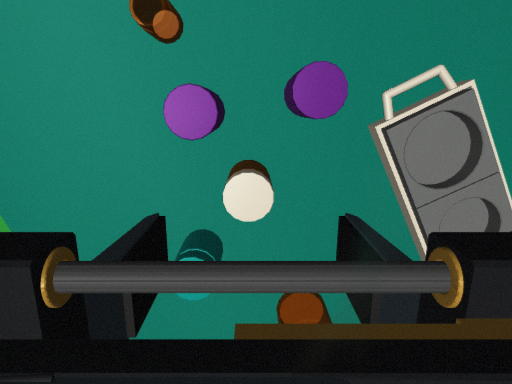

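The wrist view shows the medium white cap at (248,197), which is world (448,63.5). The decoys are clear of the finger lanes.

>>> send_rows(deltas=[[[0.0035, -0.0055, 0.03], [0, 0, 0]], [[0, 0, 0.05], [0, 0, 0]], [[0, 0, 0.05], [0, 0, 0]], [[0, 0, 0.05], [0, 0, 0]], [[0, 0, 0.05], [0, 0, 0]], [[0, 0, 0.036], [0, 0, 0]], [[0, 0, 0], [0, 0, 0]], [[0, 0, 0], [0, 0, 0]]])

```text
time_s: 11.85
ee_pos: [448.4, 63.3, 43.7]
ee_rot: [180.0, 0.0, 66.0]
force: [0.8, -0.4, 0.8]
gripper_width: 91.1
gripper_force: 0.0
```

>>> send_rows(deltas=[[[0, 0, 0], [0, 0, 0]], [[0, 0, 0], [0, 0, 0]], [[0, 0, 0], [0, 0, 0]], [[0, 0, 0], [0, 0, 0]], [[0, 0, 0], [0, 0, 0]], [[0, 0, 0], [0, 0, 0]], [[0, 0, 0], [0, 0, 0]], [[0, 0, 0], [0, 0, 0]], [[0, 0, 0], [0, 0, 0]]], grip=1, grip_force=15)

```text
time_s: 12.75
ee_pos: [448.0, 63.3, 43.5]
ee_rot: [-180.0, 0.0, 65.9]
force: [0.7, 0.3, 1.3]
gripper_width: 41.5
gripper_force: 15.0
```

>>> send_rows(deltas=[[[0, 0, -0.03], [0, 0, 0]], [[0, 0, -0.06], [0, 0, 0]], [[0, 0, -0.06], [0, 0, 0]], [[0, 0, -0.06], [0, 0, 0]], [[0, 0, 0], [0, 0, -0.21]], [[0, 0, 0], [0, 0, -0.21]], [[0, 0, 0], [0, 0, -0.21]], [[0, 0, 0], [0, 0, -0.21]], [[0, 0, 0], [0, 0, 0]]])

```text
time_s: 13.65
ee_pos: [447.7, 63.2, 148.1]
ee_rot: [-180.0, 0.0, 90.0]
force: [-0.3, -0.0, -1.0]
gripper_width: 41.7
gripper_force: 15.0
```

>>> send_rows(deltas=[[[-0.025, 0.03, 0], [0, 0, 0]], [[-0.04, 0.05, 0], [0, 0, 0]], [[-0.04, 0.06, 0], [0, 0, 0]], [[-0.04, 0.06, 0], [0, 0, 0]], [[-0.04, 0.06, 0], [0, 0, 0]], [[-0.035, 0.05, 0], [0, 0, 0]], [[-0.025, 0.04, 0], [0, 0, 0]], [[0, 0, 0], [0, 0, 0]], [[0, 0, 0], [0, 0, 0]]])

```text
time_s: 14.55
ee_pos: [622.3, -59.2, 147.6]
ee_rot: [-179.9, -0.0, 89.9]
force: [0.6, 1.0, -0.4]
gripper_width: 41.7
gripper_force: 15.0
```

```bash
python3 - <<'E'
from h import *
c=calibration("wrist"); im=grab_frame("wrist"); s=state(); print(s['time_s'],s['ee_pos'],s['gripper_width'])
for l,X in (('L',(620.5,21.5,28)),('M',(623,-59,28)),('S',(625,-140,28))):
    r={'L':35,'M':29,'S':23}[l]
    for a in np.arange(0,6.28,.3):
        q=proj(c,(X[0]+r*np.cos(a),X[1]+r*np.sin(a),28)); cv2.circle(im,(int(round(q[0])),int(round(q[1]))),1,(255,0,0),-1)
cv2.imwrite("pics/w4.png",im[:,:,::-1])
go(623,-59,70,90)
E
```

```text
14.6 [621.91199355 -58.79394542 147.82871079] 42.13349252182104
d(m/.5) [-0.0005  0.0025  0.1557] r(/.5) [-0.0043 -0.0009 -0.0021]
```

View pics/w4.png

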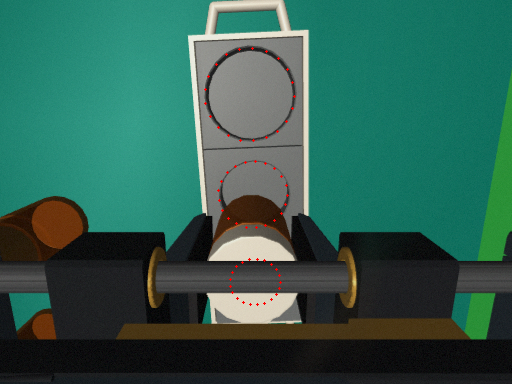

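The wrist view shows the large well at (250,93) fitting the overlay, and the medium jar is over the medium well at (253,195). Lowering.

>>> send_rows(deltas=[[[0, 0.001, 0.03], [0, 0, 0]], [[0, 0, 0.05], [0, 0, 0]], [[0, 0, 0.04], [0, 0, 0]], [[0, 0, 0.03], [0, 0, 0]], [[0, 0, 0.02], [0, 0, 0]], [[0, 0, 0.008], [0, 0, 0]], [[0, 0, 0.006], [0, 0, 0]], [[0, 0, 0], [0, 0, 0]], [[0, 0, 0], [0, 0, 0]], [[0, 0, 0], [0, 0, 0]]])

```text
time_s: 15.6
ee_pos: [623.9, -59.3, 57.1]
ee_rot: [179.9, 0.0, 90.0]
force: [-0.6, -0.1, -1.3]
gripper_width: 42.0
gripper_force: 15.0
```

>>> send_rows(deltas=[[[0, 0, 0.0016], [0, 0, 0]], [[0, 0, 0.0016], [0, 0, 0]], [[0, 0, 0.001], [0, 0, 0]], [[0, 0, 0], [0, 0, 0]], [[0, 0, 0], [0, 0, 0]], [[0, 0, 0], [0, 0, 0]]])

```text
time_s: 16.2
ee_pos: [623.6, -59.3, 54.3]
ee_rot: [180.0, 0.0, 90.0]
force: [0.5, -1.1, -1.6]
gripper_width: 41.6
gripper_force: 15.0
```

>>> send_rows(deltas=[[[0, 0, 0.0014], [0, 0, 0]], [[0, 0, 0.0006], [0, 0, 0]], [[0, 0, 0], [0, 0, 0]], [[0, 0, 0], [0, 0, 0]], [[0, 0, 0], [0, 0, 0]]])

```text
time_s: 16.7
ee_pos: [623.6, -59.3, 53.5]
ee_rot: [180.0, 0.0, 90.0]
force: [-0.6, 0.2, 1.0]
gripper_width: 41.8
gripper_force: 15.0
```

>>> send_rows(deltas=[[[0, 0, 0], [0, 0, 0]], [[0, 0, 0], [0, 0, 0]], [[0, 0, 0], [0, 0, 0]], [[0, 0, 0], [0, 0, 0]], [[0, 0, 0], [0, 0, 0]], [[0, 0, 0], [0, 0, 0]], [[0, 0, 0], [0, 0, 0]]], grip=0)

```text
time_s: 17.4
ee_pos: [623.5, -59.3, 53.3]
ee_rot: [180.0, 0.0, 90.0]
force: [0.5, 0.0, -0.7]
gripper_width: 90.8
gripper_force: 0.0
```

>>> send_rows(deltas=[[[0, 0, -0.02], [0, 0, 0]], [[0, 0, -0.05], [0, 0, 0]], [[0, 0, -0.07], [0, 0, 0]], [[0, 0, -0.06], [0, 0, 0]], [[0.05, -0.015, -0.05], [0, 0, 0]], [[0.08, -0.03, 0], [0, 0, 0]], [[0.09, -0.03, 0], [0, 0, 0]], [[0.09, -0.03, 0], [0, 0, 0]], [[0.09, -0.03, 0], [0, 0, 0]], [[0.09, -0.03, 0], [0, 0, 0]]])

```text
time_s: 18.4
ee_pos: [540.3, 187.4, 179.4]
ee_rot: [179.9, -0.0, 90.0]
force: [0.3, -0.9, -1.1]
gripper_width: 91.2
gripper_force: 0.0
```

>>> send_rows(deltas=[[[0.09, -0.03, 0], [0, 0, 0]], [[0.08, -0.02, 0], [0, 0, 0]], [[0.06, 0, 0], [0, 0, 0]], [[0.04, 0, 0], [0, 0, 0]], [[0, 0, 0], [0, 0, 0]], [[0, 0, 0], [0, 0, 0]]])

```text
time_s: 19.0
ee_pos: [516.2, 320.1, 178.4]
ee_rot: [-180.0, 0.1, 90.0]
force: [-0.1, -0.1, 0.1]
gripper_width: 91.1
gripper_force: 0.0
```

```bash
python3 - <<'E'
from h import *
c=calibration("wrist"); im=grab_frame("wrist"); s=state(); print(s['time_s'],s['ee_pos'],s['ee_rot'])
for ce,st in caps("w",im,0): print(ce.round(1),st,ray(c,ce,76).round(1))
cv2.imwrite("pics/w5.png",im[:,:,::-1])
go(516,320,180,90)
E
```

```text
19.05 [516.20089533 319.58740513 178.36682321] [-1.79988256e+02  5.98752385e-02  8.99575201e+01]
d(m/.5) [ 0.0008 -0.0004 -0.0033] r(/.5) [-0.0004  0.0021 -0.0015]
```

View pics/w5.png

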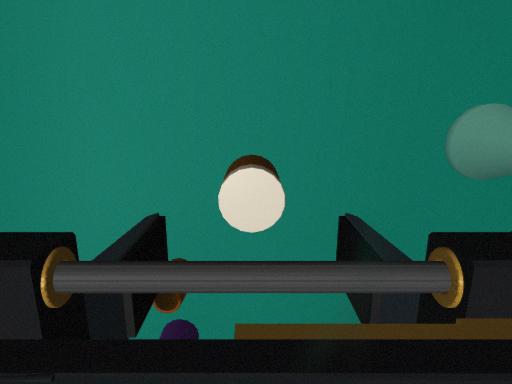

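The wrist view shows the large jar's cap at (252,199), within about 1 mm of the grasp lane. Descending.

>>> send_rows(deltas=[[[0.001, 0.001, 0.03], [0, 0, 0]], [[0, 0, 0.05], [0, 0, 0]], [[0, 0, 0.05], [0, 0, 0]], [[0, 0, 0.05], [0, 0, 0]], [[0, 0, 0.05], [0, 0, 0]], [[0, 0, 0.035], [0, 0, 0]], [[0, 0, 0], [0, 0, 0]], [[0, 0, 0], [0, 0, 0]]])

```text
time_s: 19.85
ee_pos: [517.1, 320.2, 46.3]
ee_rot: [180.0, 0.0, 89.9]
force: [-0.1, 0.9, 0.7]
gripper_width: 91.4
gripper_force: 0.0
```

>>> send_rows(deltas=[[[0, 0, 0], [0, 0, 0]], [[0, 0, 0], [0, 0, 0]], [[0, 0, 0], [0, 0, 0]], [[0, 0, 0], [0, 0, 0]], [[0, 0, 0], [0, 0, 0]], [[0, 0, 0], [0, 0, 0]], [[0, 0, 0], [0, 0, 0]], [[0, 0, 0], [0, 0, 0]]], grip=1, grip_force=18)

```text
time_s: 20.65
ee_pos: [516.4, 321.3, 46.1]
ee_rot: [-180.0, -0.0, 90.0]
force: [-1.3, -0.7, 3.3]
gripper_width: 53.6
gripper_force: 18.0
```

>>> send_rows(deltas=[[[0, 0, -0.03], [0, 0, 0]], [[0, 0, -0.06], [0, 0, 0]], [[0, 0, -0.06], [0, 0, 0]], [[0, 0, -0.05], [0, 0, 0]], [[-0.04, 0.01, 0], [0, 0, 0]], [[-0.06, 0.02, 0], [0, 0, 0]], [[-0.07, 0.025, 0], [0, 0, 0]], [[-0.07, 0.025, 0], [0, 0, 0]], [[-0.07, 0.025, 0], [0, 0, 0]], [[-0.07, 0.025, 0], [0, 0, 0]]])

```text
time_s: 21.65
ee_pos: [581.5, 129.7, 145.0]
ee_rot: [-179.9, 0.0, 90.0]
force: [0.5, 0.6, -2.4]
gripper_width: 53.5
gripper_force: 18.0
```

>>> send_rows(deltas=[[[-0.07, 0.025, 0], [0, 0, 0]], [[-0.06, 0.025, 0], [0, 0, 0]], [[-0.05, 0.02, 0], [0, 0, 0]], [[-0.038, 0.008, 0], [0, 0, 0]], [[0, 0, 0], [0, 0, 0]], [[0, 0, 0], [0, 0, 0]], [[0, 0, 0], [0, 0, 0]]])

```text
time_s: 22.35
ee_pos: [620.1, 23.1, 145.4]
ee_rot: [-179.9, -0.0, 90.0]
force: [0.6, 0.4, -2.0]
gripper_width: 53.8
gripper_force: 18.0
```

```bash
python3 - <<'E'
from h import *
s=state(); print(s['time_s'],s['ee_pos'],s['gripper_width'])
go(620.8,21.3,59,90)
E
```

```text
22.35 [620.08963651  23.07842938 145.42170717] 53.8035646921696
d(m/.5) [-0.0036  0.0016  0.1728] r(/.5) [-0.0018 -0.0006  0.0013]
```

>>> send_rows(deltas=[[[-0.003, 0.001, 0.03], [0, 0, 0]], [[0, 0, 0.05], [0, 0, 0]], [[0, 0, 0.04], [0, 0, 0]], [[0, 0, 0.03], [0, 0, 0]], [[0, 0, 0.015], [0, 0, 0]], [[0, 0, 0.008], [0, 0, 0]], [[0, 0, 0], [0, 0, 0]], [[0, 0, 0], [0, 0, 0]], [[0, 0, 0], [0, 0, 0]]])

```text
time_s: 23.25
ee_pos: [621.6, 20.8, 60.2]
ee_rot: [179.9, 0.0, 90.0]
force: [0.1, 0.2, -1.4]
gripper_width: 53.7
gripper_force: 18.0
```

>>> send_rows(deltas=[[[0, 0, 0.002], [0, 0, 0]], [[0, 0, 0.002], [0, 0, 0]], [[0, 0, 0.001], [0, 0, 0]], [[0, 0, 0], [0, 0, 0]], [[0, 0, 0], [0, 0, 0]], [[0, 0, 0], [0, 0, 0]]])

```text
time_s: 23.85
ee_pos: [621.1, 20.7, 56.9]
ee_rot: [180.0, 0.0, 90.0]
force: [0.1, -0.9, -2.0]
gripper_width: 53.6
gripper_force: 18.0
```

>>> send_rows(deltas=[[[0, 0, 0.0016], [0, 0, 0]], [[0, 0, 0], [0, 0, 0]], [[0, 0, 0], [0, 0, 0]], [[0, 0, 0], [0, 0, 0]]])

```text
time_s: 24.25
ee_pos: [621.1, 20.8, 56.1]
ee_rot: [180.0, 0.0, 90.0]
force: [0.3, -0.4, -1.9]
gripper_width: 53.7
gripper_force: 18.0
```

>>> send_rows(deltas=[[[0, 0, 0.0012], [0, 0, 0]], [[0, 0, 0], [0, 0, 0]], [[0, 0, 0], [0, 0, 0]], [[0, 0, 0], [0, 0, 0]]])

```text
time_s: 24.65
ee_pos: [621.2, 20.7, 56.0]
ee_rot: [180.0, 0.0, 90.0]
force: [-2.5, 0.4, 5.0]
gripper_width: 53.6
gripper_force: 18.0
```

Contact. Releasing, then backing up and away.

>>> send_rows(deltas=[[[0, 0, 0], [0, 0, 0]], [[0, 0, 0], [0, 0, 0]], [[0, 0, 0], [0, 0, 0]], [[0, 0, 0], [0, 0, 0]], [[0, 0, 0], [0, 0, 0]], [[0, 0, 0], [0, 0, 0]], [[0, 0, 0], [0, 0, 0]]], grip=0)

```text
time_s: 25.35
ee_pos: [621.0, 20.7, 55.4]
ee_rot: [180.0, 0.0, 90.0]
force: [0.4, 0.9, 0.8]
gripper_width: 91.3
gripper_force: 0.0
```

>>> send_rows(deltas=[[[0, 0, -0.02], [0, 0, 0]], [[0, 0, -0.05], [0, 0, 0]], [[0, 0, -0.07], [0, 0, 0]], [[0, 0, -0.08], [0, 0, 0]], [[0, -0.03, -0.08], [0, 0, 0]], [[0, -0.07, -0.05], [0, 0, 0]], [[0, -0.07, 0], [0, 0, 0]], [[0, -0.07, 0], [0, 0, 0]], [[0, -0.05, 0], [0, 0, 0]], [[0, 0, 0], [0, 0, 0]]])

```text
time_s: 26.35
ee_pos: [473.0, 20.8, 231.6]
ee_rot: [-180.0, 0.0, 90.0]
force: [0.6, 0.5, -0.6]
gripper_width: 91.2
gripper_force: 0.0
```

```bash
python3 - <<'E'
from h import *
a=grab_frame("top")[80:290,60:440];b=grab_frame("side")[120:330,60:440]
print(state()['time_s'],state()['ee_pos'])
cv2.imwrite("pics/f.png",cv2.resize(np.vstack([a,b])[:,:,::-1],(540,597),interpolation=cv2.INTER_CUBIC))
E
```

```text
26.45 [476.59702756  20.76939802 231.51655225]
```

View pics/f.png

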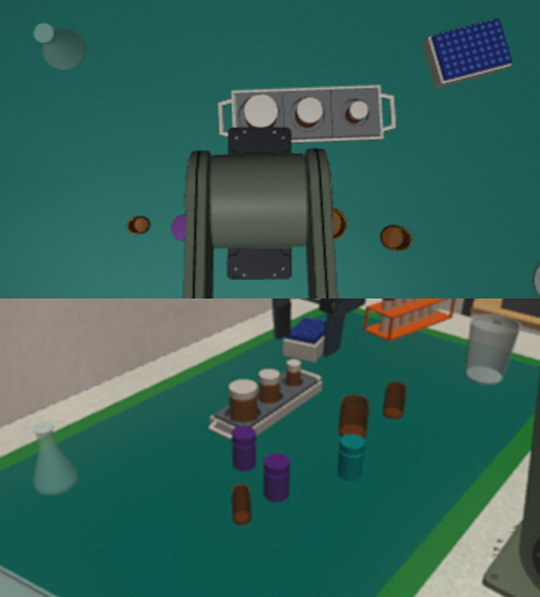

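The picture shows all three capped jars upright in their wells, at (260,110), (309,111) and (357,110) in the upper half. The other items are standing where they were.

```bash
python3 -c "
from workcell import *
print(job_done())"
```

```text
the job is handed in; nothing more can be done
None
```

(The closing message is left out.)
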